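Dispense one dielectric coupon onto the sample stage

ROBOT

A 6-joint arm with a two-finger parallel gripper is mounted at the origin on the work surface. World frame = base frame: x ahead of the robot, y to its left, z up, the work surface at z = 0. Lengths are in m, angles in degrees, forces in N, time in s.
With the tool pointing down it reaches from about 0.4 to 0.825 m from the base axis. Payload 7 kg.
Tool frame: the origin (TCP) lies on the front face of the gripper's body, between the roots of the fingers; the fingertips stand 66 mm ahead of it and the grasp point (between the pads) lies 47 mm ahead of it; z points along the fingers, y is the line along which they close (so a half turn about z gives the same grasp; the last joint's range is limited). The gripper opens to 88 mm and grips with 3 to 60 N. Pads are 19 mm wide; open, the fingers measure 130 mm over their backs; the gripper's body (78 mm by 193 mm) begins 47 mm behind the grasp point.
Start: joints at [-48.925, 20.546, 0.682, 0, -70.136, -16.507], TCP at [0.281, -0.614, 0.292] pointing down, gripper open.
Joint ranges: [-176.03, 176.03], [-82.01, 121.73], [-58.28, 71.71], [-173.87, 95.51], [-174.79, -0.11], [-173.66, 173.66]. Speed limits (degrees/s): [136.94, 136.94, 172.46, 180, 180, 180].

INTERFACE

Orientations are given as [roll, pitch, yaw] about the fixed x, y, z axes, in that order (R = Rz(yaw) Ry(pitch) Rx(roll)).
In Python, from plant import ctrl gives the robot as it stands.
- The arm moves only by the tool send_rows, never from a script. Its argument "deltas" is a list of rows, each a list of 2 entries, a list of its own where there are three numbers: the shift along the tool's x, y, z each as a share of 800 mm, from -1 to 1, then the turn about the tool's z as a share of 90 degrees, from -1 to 1. A call has exactly 5 rows; each row is the pose to reach, as a shift and turn from the pose commanded when the call began, along the tool's axes at that moment; what a row does not reach only later rows make up. A row lasts 1/12 s, in which the tool goes at most 41.7 mm and 7.16 degrees, less where a joint would pass 70% of its speed; a pose out of reach is approached as far as the arm can. A call with a number of a shift or a turn outside -1 to 1 is refused whole. A call with a gripper value outside its range is refused whole. "gripper" is the opening, from 0 (shut) to 1 (fully open), set as the call begins (left out, the last holds). The fingers move at their own pace and stop on an object; the grip force is fixed at half the most. Time passes only in rows, so rows that repeat a pose let the fingers close, or fill a call up. It gives the time, the measured TCP pose, the force, the opening and the grip force at its end, in the units of the state.
- ctrl.get_obs(): the state, without advancing time (a new reading comes with each control period).
- ctrl.snapshot(name): name is "scene" or "side" or "wrist"; returns a dict with "color" (384x512x3 uint8, red, green, blue), "vertical_fov" (degrees; the focal length in pixels is half the picture's height over the tangent of half this angle, whatever the lens; pixels are square), "cx", "cy" (the principal point, pixels), "rvec" (rotation vector, rad) and "tvec" (3), from world to camera coordinates, as OpenCV has them. Camera axes: x right, y down, z forward; pixel columns grow to the right and rows downward; lengths in m; the calibration is good to about 2 mm. A picture is of the moment at which its call begins. There is no depth.
- ctrl.close_job(): hands the job in; it is judged then, once.
Trained networks look in a picture, given as the dict that the camera call returned (one of the last four; its "shot" number tells which), for a name from the list of things; names that differ only in an ending like _2 or _b are one class to them, and where a whole thing is asked for, a point or a joint stands for the part that bears it (a point fixed in the world has none). Each returns a list of dicts, best first, with "conf" (0 to 1); they miss things now and then, are a little off and sometimes report something else, mostly with a low value. They report only what shows in the picture. A call takes as long as a camera call. They do not tell look-alikes from the thing itself.
- ctrl.boxes_of(picture, thing): "xy" ([column, row] as shares, 0 to 1, of the picture: columns of its width, rows of its height, amid what is visible of it).
- ctrl.cut_out(picture, thing): "pixels" (384x512 bool, what is visible of it) and "xy" ([column, row] as shares, 0 to 1, of the picture: columns of its width, rows of its height, amid what is visible of it).
The state is a dict: "clock": time; "joint_pos": joint angles; "qvel": joint speeds; "tau": joint torques, N m; "tool_pos": TCP position; "orientation": TCP orientation; "force": force on the tool from outside, world axes, zero at the start; "moment": the same for the moment, N m; "opening": finger opening in m; "gripper_force": force on a finger pad.
Only numpy, scipy, OpenCV 4.12 (cv2) and the standard library are available. Lean on these libraries where they do the work, as an engineer would, in place of code of your own. Each camera call takes 0.05 s, during which the arm holds its last target. There are 200 camera calls.

TASK

Slide the dispenser's safety catch fully open and press the uncovered release button all the way down once and let it up again, so that a single coupon is pushed out onto the ledge. Lift that coupon off and lay it down gently (do not drop it) on the brass block of the sample stage, flat and centred, its long side square across the line of the block's two connector stubs so that it overhangs evenly at both ends. Finally slide the catch fully home over the button, leaving the other coupons in the magazine and the loose things on the bench where they are.

Things in the scene. Friction and masses are not known exactly. Their poses are not given: they have to be found in the camera images.
- dispenser: Coupon dispenser, fixed. Grey base plate, 10 mm thick; origin on the bench under it (plate spans x -70..80, y -97..118 mm), z up, -x is its mouth side, turned roughly to the robot. The coupon magazine stands at x 0, y -50 mm, the release button at x 0, y +35 mm, hidden under the sliding catch; the catch's rail runs behind the button at x 24..38 mm, y 7..118 mm, 65 mm high.
- column_top (a point): Centre of the open top of the aluminium magazine column, 87 mm above the bench, 38 (x) x 54 (y) mm outside, axes as the dispenser. Four flat coupons lie in it on a floor 45 mm above the bench; only the lowest can pass out, to -x. Behind the column (+x, to x 70 mm) a steel pusher lies under a grey bridge 60 mm high.
- catch (a joint): Position of the safety catch, m: 0 = home, covering the button; it slides along the dispenser's +y (away from the column) to its stop at 0.055 = fully open. Friction about 1.5 N, stays where it is left. It may start up to 10 mm off home, still covering the button.
- catch_fin (a point): Centre of the upright steel fin on the catch, the grip to slide it by: 30 mm long (dispenser x), 10 mm thick (y), 24 mm high (12 mm above and below this point), axes as the dispenser. It stands on the catch plate, 62 (x) x 48 (y) x 4 mm, whose top is 69.5 mm above the bench; the fin is at the plate's middle in y. With the catch home it stands right over the button.
- button (a joint): Travel of the release button, m: 0 = up, 0.022 = fully down (hard stop). It drives the pusher at twice its travel: fully pressed it pushes the lowest coupon out onto the ledge; let up, a spring draws the pusher back and the stack drops by one. It takes 2 N at first and up to about 6 N before the stop; a part press pushes the coupon out only part of the way.
- button_top (a point): Centre of the top face of the round black release button, 26 mm across, 62 mm above the bench when up, 40 mm when fully down. It is pressed straight down. Its 38 mm wide steel housing ends 36 mm above the bench.
- ledge_top (a point): Point on the ledge in front of the column, 45 mm above the bench, over which the pushed-out coupon's centre comes to lie (within about 6 mm); axes as the dispenser. The ledge is 30 mm wide (y) and ends in a 4 mm lip 23 mm further out (-x). The coupon overhangs it by 8 mm on both sides in y, with free space beside and below.
- coupon_1_center (a point): Centre of the lowest coupon of the stack at the start, the one to be dispensed: white polymer block 30 (x) x 46 (y) x 8 mm (z), about 18 g. In the column its axes are the dispenser's. All four coupons are alike.
- coupon_2_center (a point): Centre of the second coupon from the bottom, same size.
- coupon_3_center (a point): Centre of the third coupon from the bottom, same size.
- coupon_4_center (a point): Centre of the top coupon, same size.
- stage_top (a point): Centre of the top face of the sample stage, 45 mm above the bench, z up. Fixed: a dark steel base 90 (x) x 70 (y) x 14 mm carries a brass block 36 (x) x 30 (y) mm with a 10 mm brass connector stub on each x face, 12 mm below the top. A coupon lies right with its 46 mm length along the stage's y (either way round), overhanging the block by 8 mm on both sides.
- mouse: loose bystander: black computer mouse, 100 x 60 mm, 34 mm high; origin under its centre
- jar: loose bystander: small clear jar with a red lid, 48 mm across, 55 mm high; origin under its centre
- torque_wrench: loose bystander: steel spanner 130 mm long, lying flat; origin at its underside
- screwdriver: loose bystander: screwdriver 150 mm long, lying flat; origin at its underside
- clamp_collar: loose bystander: aluminium ring, 44 mm outside, 24 mm bore, 16 mm high; origin under its centre
Not all that is in view belongs to the job. Leave any red look-alike of the part that bears stage_top alone. Leave any blue look-alike of the part that bears coupon_4_center alone.

How it is judged:
By the outcome, as a careful person would: the job done as asked, in the order asked, and still so for the second after the job is handed in, with the robot touching nothing.
It also fails if it takes over 72 s, if anything falls off the work surface, if the arm or the gripper's body presses on something with over 40 N, if the wrist force passes 120 N, or if a joint passes its speed limit or range.

## Working session

There is one attempt and no reset: what is moved stays moved. The work goes in short steps, Python scripts to look and compute and a tool call to move; the robot and the scene stay as the last step left them, time stands still between calls to the robot, and variables do not carry over. Pictures are saved under pics/ and viewed, at most 10 in all, crops included, and the job is handed in when it is done.

Besides the shell and the picture viewer there is one more tool, called after "Emit:" as name(argument=value, ...), one argument or row to a line, values as JSON. send_rows: Moves the arm, as the interface text tells. Shift numbers are shares of 800 mm and turn numbers shares of 90 degrees, none past 1 either way. Its arguments: {"type":"object","properties":{"deltas":{"type":"array","items":{"type":"array"}},"gripper":{"type":"number"}},"required":["deltas"]}

```bash
ls; mkdir -p pics; cat > h.py <<'E'
import numpy as np, cv2, pickle
from plant import ctrl
from scipy.spatial.transform import Rotation as Ro
def K(s):
    H=s["color"].shape[0]; f=H/2/np.tan(np.radians(s["vertical_fov"])/2)
    return np.array([[f,0,s["cx"]],[0,f,s["cy"]],[0,0,1]])
def Rt(s): return cv2.Rodrigues(np.array(s["rvec"],float))[0], np.array(s["tvec"],float).reshape(3)
def proj(s,P):
    R,t=Rt(s); p=(np.atleast_2d(P)@R.T+t)@K(s).T; return p[:,:2]/p[:,2:]
def ray(s,uv):
    R,t=Rt(s); d=R.T@np.linalg.solve(K(s),[uv[0],uv[1],1]); return -R.T@t, d/np.linalg.norm(d)
def atz(s,uv,z):
    o,d=ray(s,uv); return o+d*(z-o[2])/d[2]
def save(s,n,crop=None,sc=1):
    im=s["color"][:,:,::-1]
    if crop: im=im[crop[1]:crop[3],crop[0]:crop[2]]
    cv2.imwrite(f"pics/{n}.png",cv2.resize(im,None,fx=sc,fy=sc,interpolation=cv2.INTER_CUBIC))
def togo(P,yaw=None):
    "shares to move TCP to world P and tool yaw"
    o=ctrl.get_obs(); R=Ro.from_euler('xyz',o["orientation"],degrees=True)
    return R.inv().apply(np.array(P)-o["tool_pos"])/0.8
E
python3 - <<'E'
from h import *
print(ctrl.get_obs())
ims=[]
for n in ("scene","side"):
    s=ctrl.snapshot(n); ims.append(s["color"]); pickle.dump(s,open(n+".pkl","wb"))
    print(n,s["vertical_fov"],Rt(s)[0].T@-Rt(s)[1])
    for th in ("column_top","catch_fin","button_top","ledge_top","coupon_4_center","stage_top","dispenser","catch","mouse","jar"):
        for m in ctrl.boxes_of(s,th)[:3]:
            uv=np.array(m["xy"])*[512,384]; print(th,round(m["conf"],2),uv.round(),atz(s,uv,0.05).round(3))
    save(s,n+"0",sc=1.5)
E
```

```text
pics
{'clock': 0.0, 'joint_pos': array([-4.89243522e+01,  2.05934551e+01,  6.32036203e-01, -1.78554769e-02,
       -7.01362748e+01, -1.65042259e+01]), 'qvel': array([-0.00774532, -0.13084922,  0.02157781,  0.07936903,  0.02925028,
       -0.00974126]), 'tau': array([ 2.41201858e-03, -5.82713914e+01,  2.93052810e+01,  6.99740499e+00,
        6.75927935e-03, -1.61017288e-04]), 'tool_pos': array([ 0.28046422, -0.6135474 ,  0.29119372]), 'orientation': array([ 1.79901563e+02, -1.16623552e-02, -1.55434649e+02]), 'force': array([0.46198077, 0.67549951, 0.55071352]), 'moment': array([-0.03114808,  0.06999197,  0.04138524]), 'gripper_force': 0.0, 'opening': 0.08770985530365775}
scene 55.67420927749185 [ 1.28359482 -0.18423755  0.76264664]
column_top 0.66 [205. 222.] [ 0.603 -0.216  0.05 ]
column_top 0.17 [201. 179.] [ 0.422 -0.218  0.05 ]
catch_fin 0.62 [214. 205.] [ 0.542 -0.189  0.05 ]
ledge_top 0.58 [204. 221.] [ 0.602 -0.219  0.05 ]
stage_top 0.76 [365. 243.] [0.743 0.177 0.05 ]
stage_top 0.56 [362. 203.] [0.604 0.223 0.05 ]
dispenser 0.82 [207. 224.] [ 0.613 -0.213  0.05 ]
catch 0.6 [354. 151.] [0.366 0.287 0.05 ]
catch 0.5 [208. 202.] [ 0.529 -0.203  0.05 ]
mouse 0.98 [355. 151.] [0.364 0.291 0.05 ]
mouse 0.66 [212. 203.] [ 0.534 -0.192  0.05 ]
mouse 0.19 [363. 204.] [0.607 0.223 0.05 ]
side 43.394145857635124 [0.4101349  0.95121754 1.26849505]
column_top 0.82 [252. 176.] [ 0.561 -0.18   0.05 ]
catch_fin 0.6 [254. 172.] [ 0.559 -0.203  0.05 ]
ledge_top 0.93 [252. 179.] [ 0.561 -0.169  0.05 ]
coupon_4_center 0.4 [251. 153.] [ 0.581 -0.295  0.05 ]
stage_top 0.87 [232. 292.] [0.554 0.272 0.05 ]
stage_top 0.78 [190. 272.] [0.686 0.229 0.05 ]
stage_top 0.44 [250. 178.] [ 0.567 -0.17   0.05 ]
dispenser 0.65 [252. 177.] [ 0.56  -0.178  0.05 ]
catch 0.61 [251. 171.] [ 0.567 -0.203  0.05 ]
mouse 0.85 [310. 319.] [0.329 0.324 0.05 ]
jar 0.47 [185. 220.] [0.744 0.043 0.05 ]
```

View pics/scene0.png

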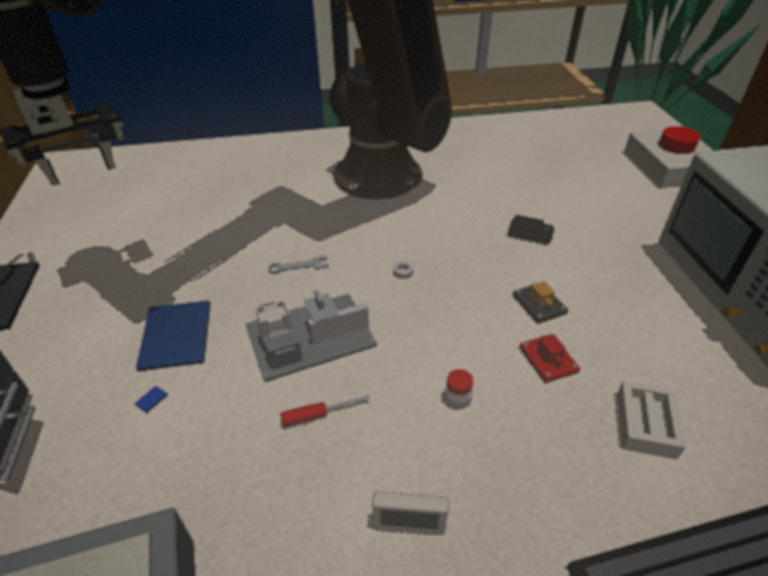

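View pics/side0.png

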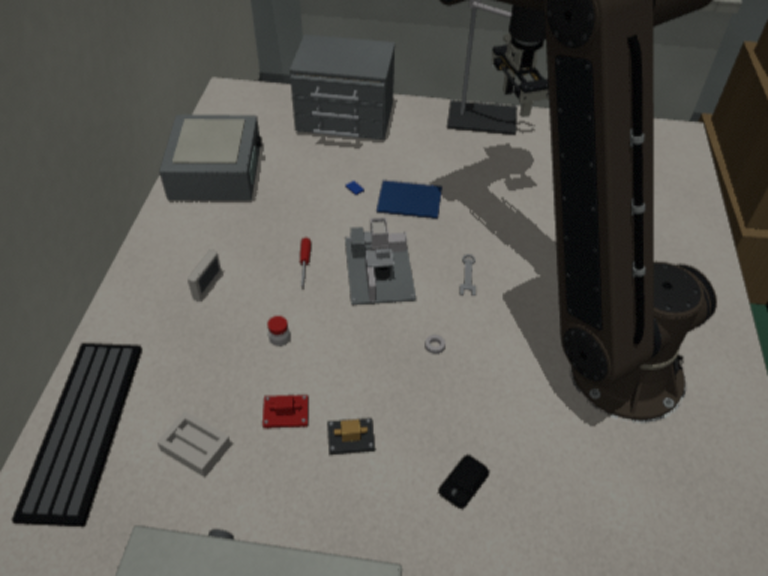

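The brass stage is at about (361,200) in the scene picture, with the red decoy behind it. The dispenser is at about (207,224), with its column on the −y side. I'll move above the dispenser.

Emit:
send_rows(
  deltas=[
    [[-0.031,0.023,-0.002],0],
    [[-0.062,0.046,-0.004],0],
    [[-0.093,0.07,-0.006],0],
    [[-0.124,0.093,-0.008],0],
    [[-0.155,0.116,-0.01],0],
  ],
  gripper=0.35,
)

```text
clock: 1.52
tool_pos: [0.3552, -0.4767, 0.3003]
orientation: [-180.0, 0.0, -155.4]
force: [0.1, 0.2, -0.7]
opening: 0.0598
gripper_force: 0.0
```

Emit:
send_rows(
  deltas=[
    [[-0.031,0.023,-0.002],0],
    [[-0.062,0.046,-0.004],0],
    [[-0.093,0.07,-0.006],0],
    [[-0.124,0.093,-0.008],0],
    [[-0.155,0.116,-0.01],0],
  ],
)

```text
clock: 1.93
tool_pos: [0.4295, -0.3406, 0.3085]
orientation: [-180.0, 0.0, -155.4]
force: [0.3, -1.0, 0.2]
opening: 0.0317
gripper_force: 0.0
```

Emit:
send_rows(
  deltas=[
    [[-0.031,0.023,-0.002],0],
    [[-0.062,0.046,-0.004],0],
    [[-0.093,0.07,-0.006],0],
    [[-0.124,0.093,-0.008],0],
    [[-0.124,0.093,-0.008],0],
  ],
)

```text
clock: 2.35
tool_pos: [0.4904, -0.2297, 0.3151]
orientation: [-180.0, 0.1, -155.3]
force: [0.2, 0.1, 0.0]
opening: 0.0308
gripper_force: 0.0
```

```bash
python3 - <<'E'
from h import *
o=ctrl.get_obs();print(o["clock"],o["tool_pos"],o["orientation"])
s=ctrl.snapshot("wrist");pickle.dump(s,open("w1.pkl","wb"));save(s,"w1",sc=1.5)
print(Rt(s)[0].T@-Rt(s)[1],Rt(s)[0])
for th,z in (("column_top",.087),("catch_fin",.08),("ledge_top",.045),("dispenser",0.03),("catch",.07),("coupon_4_center",.077)):
    for m in ctrl.boxes_of(s,th)[:3]:
        uv=np.array(m["xy"])*[512,384]; print(th,round(m["conf"],2),uv.round(),atz(s,uv,z).round(3))
E
```

```text
2.35 [ 0.49044704 -0.22973565  0.31513667] [-1.79967989e+02  9.64212457e-02 -1.55256702e+02]
[ 0.41414114 -0.26519304  0.40713192] [[-0.4194962   0.90775635 -0.00116043]
 [ 0.86272335  0.39908235  0.31055064]
 [ 0.28236742  0.12927368 -0.95055613]]
column_top 0.75 [253. 195.] [ 0.513 -0.229  0.087]
catch_fin 0.86 [266. 230.] [ 0.551 -0.193  0.08 ]
ledge_top 0.93 [252. 197.] [ 0.53  -0.224  0.045]
ledge_top 0.21 [421. 180.] [ 0.412 -0.027  0.045]
dispenser 0.86 [254. 200.] [ 0.538 -0.218  0.03 ]
catch 0.65 [268. 232.] [ 0.557 -0.188  0.07 ]
coupon_4_center 0.9 [ 57. 198.] [ 0.624 -0.45   0.077]
coupon_4_center 0.89 [199. 217.] [ 0.573 -0.278  0.077]
```

View pics/w1.png

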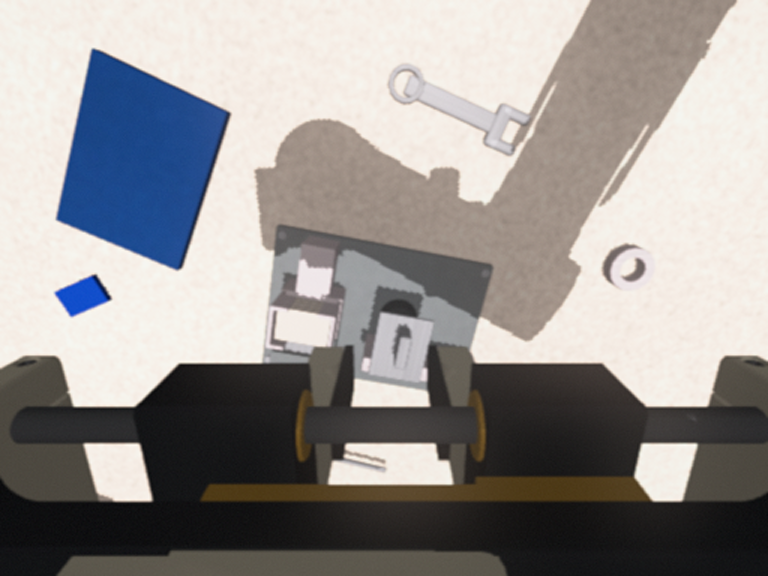

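The wrist view shows the plate's front edge from (185,151) to (328,177) in 512-px units. The column with its white coupon is at about (200,217), the fin at about (268,230), and the ledge at (211,180).

```bash
cat >> h.py <<'E'
def report(P,yaw=None):
    o=ctrl.get_obs(); R=Ro.from_euler('xyz',o["orientation"],degrees=True)
    d=R.inv().apply(np.array(P)-o["tool_pos"])/0.8
    t=None if yaw is None else -(((yaw-o["orientation"][2]+180)%360)-180)/90
    print("go",d.round(4),"turn",t)
E
python3 - <<'E'
from h import *
s=pickle.load(open("w1.pkl","rb"))
a=atz(s,(277/1.5,226/1.5),.01);b=atz(s,(492/1.5,266/1.5),.01)
d=b-a;print(a,b,np.linalg.norm(d)); th=np.arctan2(-d[0],d[1]);print("th",np.degrees(th))
R=np.array([[np.cos(th),-np.sin(th)],[np.sin(th),np.cos(th)]])
o=(a+b)[:2]/2-R@[-70e-3,10.5e-3];print("origin",o)
def W(x,y,z):return np.r_[o+R@[x/1e3,y/1e3],z/1e3]
for n,p in dict(fin=(0,35,93),col=(0,-50,87),ledge=(-44,-50,45),btn=(0,35,62)).items(): print(n,W(*p),proj(s,W(*p))*1.5)
for sn in("scene","side"):
    q=pickle.load(open(sn+".pkl","rb"))
    c=np.array([proj(q,W(x,y,10))[0] for x,y in((-70,-97),(-70,118),(80,118),(80,-97))]);print(sn,(c*1.5).round())
E
```

```text
[ 0.51763689 -0.33655646  0.01      ] [ 0.4660531  -0.13130032  0.01      ] 0.21163878399304914
th 14.107093043323381
origin [ 0.56229314 -0.22705027]
fin [ 0.55376241 -0.19310581  0.093     ] [[398.6515465  353.56510578]]
col [ 0.5744799  -0.27554237  0.087     ] [[298.66601169 333.1907428 ]]
ledge [ 0.53180685 -0.28626671  0.045     ] [[314.25762505 270.02895899]]
btn [ 0.55376241 -0.19310581  0.062     ] [[398.01270262 338.06702474]]
scene [[244. 322.]
 [348. 292.]
 [377. 342.]
 [263. 379.]]
side [[404. 232.]
 [416. 297.]
 [351. 302.]
 [344. 236.]]
```

Emit:
send_rows(
  deltas=[
    [[0.006,0.007,0.03],0.06],
    [[0.012,0.015,0.06],0.118],
    [[0.017,0.022,0.08],0.118],
    [[0.017,0.022,0.08],0.118],
    [[0.017,0.022,0.08],0.118],
  ],
)

```text
clock: 3.12
tool_pos: [0.4682, -0.2234, 0.2506]
orientation: [-180.0, -0.1, -166.0]
force: [-0.1, -0.4, 1.0]
opening: 0.0309
gripper_force: 0.0
```

```bash
python3 - <<'E'
from h import *
o=ctrl.get_obs();print(o["clock"],o["tool_pos"],o["orientation"])
s=ctrl.snapshot("wrist");pickle.dump(s,open("w2.pkl","wb"));save(s,"w2",sc=1.5)
s1=pickle.load(open("w1.pkl","rb"))
for m in ctrl.boxes_of(s,"catch_fin")[:2]: print(m["conf"],np.array(m["xy"])*[768,576])
E
```

```text
3.1167 [ 0.46818525 -0.22336626  0.25057548] [-1.79999270e+02 -7.08762236e-02 -1.66049469e+02]
0.77 [398.4384 386.5536]
```

View pics/w2.png

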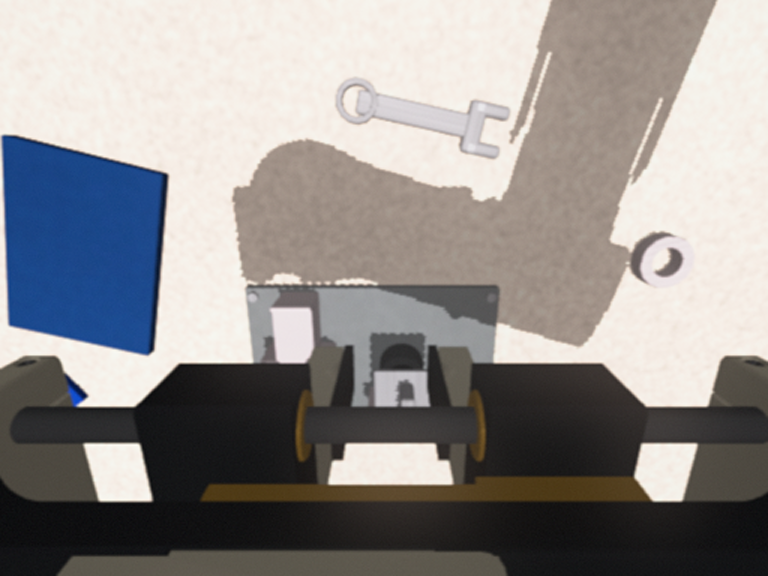

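```bash
python3 - <<'E'
from h import *
s=pickle.load(open("w2.pkl","rb"));s1=pickle.load(open("w1.pkl","rb"))
a=atz(s,(248/1.5,287/1.5),.01);b=atz(s,(499/1.5,287/1.5),.01)
d=b-a;print(a,b,np.linalg.norm(d)); th=np.arctan2(-d[0],d[1]);print("th",np.degrees(th))
th=np.radians(14.0)
R=np.array([[np.cos(th),-np.sin(th)],[np.sin(th),np.cos(th)]])
o=(a+b)[:2]/2-R@[-70e-3,10.5e-3];print("origin",o)
L=lambda P:(R.T@(np.array(P)[:2]-o))*1000
print("catch plate edges",[L(atz(s,(u/1.5,390/1.5),.0695)) for u in(375,428)], "w1 fin",L(atz(s1,(402/1.5,350/1.5),.0935)))
print("w1 plate front corners",[L(atz(s1,(u/1.5,v/1.5),.0695)) for u,v in((376,313),(434,322))])
def tri(p,q):
    o1,d1=ray(s1,np.array(p)/1.5);o2,d2=ray(s,np.array(q)/1.5)
    x=np.linalg.lstsq(np.c_[d1,-d2],o2-o1,rcond=None)[0];return (o1+x[0]*d1+o2+x[1]*d2)/2
t=tri((376,313),(375,371));print("tri catch corner",L(t),t[2])
fin=np.r_[o+R@[0,.035],.092+.047];print(fin);report(fin,-166)
E
```

```text
[ 0.51631996 -0.33415833  0.01      ] [ 0.46545921 -0.13048903  0.01      ] 0.20992379750821835
th 14.021264989935126
origin [ 0.56135047 -0.22557725]
catch plate edges [array([-8.0313793 , 13.17259727]), array([-8.05348721, 52.72270765])] w1 fin [-3.48094082 35.37945674]
w1 plate front corners [array([-22.51883407,   9.23179071]), array([-23.75713299,  60.44823627])]
tri catch corner [-14.80923297  11.25410454] 0.051420919101363954
[ 0.5528832 -0.1916169  0.139    ]
go [-0.1105  0.0136  0.1413] turn -0.0004002662975741108
```

Emit:
send_rows(
  deltas=[
    [[-0.04,0.005,0.01],0],
    [[-0.08,0.01,0.03],0],
    [[-0.11,0.0136,0.06],0],
    [[-0.11,0.0136,0.09],0],
    [[-0.11,0.0136,0.1],0],
  ],
)

```text
clock: 3.63
tool_pos: [0.5518, -0.1905, 0.168]
orientation: [179.9, -0.1, -166.0]
force: [-1.3, -0.8, -1.8]
opening: 0.0308
gripper_force: 0.0
```

```bash
python3 - <<'E'
from h import *
report([0.5529,-.1916,.140],-166)
s=ctrl.snapshot("wrist");save(s,"w3",crop=(130,200,380,320),sc=2.5)
s=ctrl.snapshot("side");save(s,"s3",crop=(200,110,300,220),sc=5)
E
```

```text
go [-0.001  -0.0018  0.035 ] turn -0.00019695210399548716
```

View pics/w3.png

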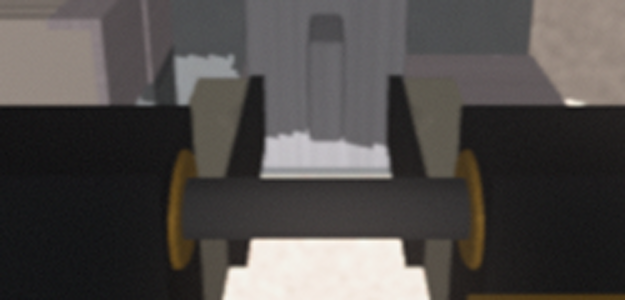

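The fin is centred between the fingers at crop column 325. I'll descend and grip.

Emit:
send_rows(
  deltas=[
    [[0,0,0.012],0],
    [[-0.001,-0.001,0.024],0],
    [[-0.001,-0.001,0.034],0],
    [[-0.001,-0.001,0.035],0],
    [[-0.001,-0.001,0.035],0],
  ],
)

```text
clock: 4.15
tool_pos: [0.552, -0.1917, 0.1424]
orientation: [180.0, -0.0, -166.1]
force: [-0.2, -0.4, -1.1]
opening: 0.0307
gripper_force: 0.0
```

Emit:
send_rows(
  deltas=[
    [[0,0,0],0],
    [[0,0,0],0],
    [[0,0,0],0],
    [[0,0,0],0],
    [[0,0,0],0],
  ],
  gripper=0,
)

```text
clock: 4.57
tool_pos: [0.5526, -0.1914, 0.143]
orientation: [-180.0, 0.0, -166.0]
force: [-0.8, 0.8, 2.2]
opening: 0.0099
gripper_force: 30.0
```

Emit:
send_rows(
  deltas=[
    [[0,0.014,0],0],
    [[0,0.028,0],0],
    [[0,0.042,0],0],
    [[0,0.056,0],0],
    [[0,0.064,0],0],
  ],
)

```text
clock: 4.98
tool_pos: [0.5399, -0.1402, 0.143]
orientation: [-180.0, 0.0, -166.0]
force: [1.6, -1.4, 3.4]
opening: 0.0096
gripper_force: 30.0
```

Emit:
send_rows(
  deltas=[
    [[0,0.001,0],0],
    [[0,0.002,0],0],
    [[0,0.003,0],0],
    [[0,0.004,0],0],
    [[0,0.005,0],0],
  ],
)

```text
clock: 5.4
tool_pos: [0.5396, -0.1389, 0.1429]
orientation: [-179.9, 0.0, -166.0]
force: [1.6, -11.4, 1.7]
opening: 0.0094
gripper_force: 30.0
```

At the stop (about −11 N in y). Release, rise, go back over the button and close.

Emit:
send_rows(
  deltas=[
    [[0,-0.004,0],0],
    [[0,-0.004,0],0],
    [[0,-0.004,0],0],
    [[0,-0.004,0],0],
    [[0,-0.004,0],0],
  ],
  gripper=0.35,
)

```text
clock: 5.82
tool_pos: [0.5395, -0.141, 0.1422]
orientation: [180.0, -0.0, -166.1]
force: [0.1, -0.1, -0.2]
opening: 0.0302
gripper_force: 0.0
```

Emit:
send_rows(
  deltas=[
    [[0,0,-0.03],0],
    [[0,0,-0.055],0],
    [[0,-0.02,-0.06],0],
    [[0,-0.05,-0.06],0],
    [[0,-0.065,-0.06],0],
  ],
)

```text
clock: 6.23
tool_pos: [0.553, -0.1926, 0.1912]
orientation: [-180.0, 0.1, -166.0]
force: [0.5, -0.3, 0.2]
opening: 0.0309
gripper_force: 0.0
```

Emit:
send_rows(
  deltas=[
    [[0,0,0],0],
    [[0,0,0],0],
    [[0,0,0],0],
    [[0,0,0],0],
    [[0,0,0],0],
  ],
  gripper=0,
)

```text
clock: 6.65
tool_pos: [0.5522, -0.1909, 0.1904]
orientation: [180.0, -0.0, -166.0]
force: [-0.2, -0.6, 0.6]
opening: 0.0033
gripper_force: 0.0
```

```bash
python3 - <<'E'
from h import *
report([0.5529,-.1923,.106],-166)
s=ctrl.snapshot("wrist");pickle.dump(s,open("w4.pkl","wb"));save(s,"w4",crop=(130,150,430,320),sc=2.5)
print(proj(s,[[.5529,-.1923,.062]]),[(m["conf"],np.array(m["xy"])*[512,384]) for m in ctrl.boxes_of(s,"button_top")])
E
```

```text
go [-0.0005 -0.0019  0.1055] turn -0.00018391372562184138
[[258.56072339 208.56106368]] [(0.73, array([258.816, 206.016]))]
```

View pics/w4.png

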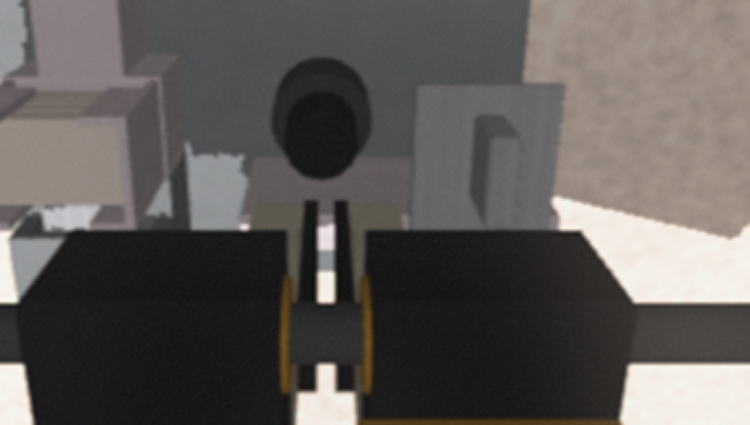

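Button top centre at (258,204), against a predicted (258.6,208.6). That fits once the aim shifts about 2 mm toward the mouth.

Emit:
send_rows(
  deltas=[
    [[0.002,-0.0015,0.02],0],
    [[0.002,-0.0015,0.04],0],
    [[0.002,-0.0015,0.06],0],
    [[0.002,-0.0015,0.07],0],
    [[0.002,-0.0015,0.075],0],
  ],
)

```text
clock: 7.17
tool_pos: [0.5505, -0.1928, 0.1293]
orientation: [180.0, -0.1, -166.0]
force: [0.2, 0.3, -0.4]
opening: 0.0003
gripper_force: 0.0
```

Emit:
send_rows(
  deltas=[
    [[0,0,0.006],0],
    [[0,0,0.012],0],
    [[0,0,0.018],0],
    [[0,0,0.024],0],
    [[0,0,0.028],0],
  ],
)

```text
clock: 7.58
tool_pos: [0.5512, -0.193, 0.108]
orientation: [-180.0, 0.0, -166.0]
force: [-1.8, 0.9, 3.7]
opening: -0.0
gripper_force: 2.0
```

Emit:
send_rows(
  deltas=[
    [[0,0,0.001],0],
    [[0,0,0.002],0],
    [[0,0,0.003],0],
    [[0,0,0.003],0],
    [[0,0,0.003],0],
  ],
)

```text
clock: 8.0
tool_pos: [0.5512, -0.193, 0.1059]
orientation: [-180.0, 0.0, -166.1]
force: [-1.8, 1.8, 4.3]
opening: 0.0005
gripper_force: 1.9
```

Emit:
send_rows(
  deltas=[
    [[0,0,0.001],0],
    [[0,0,0.002],0],
    [[0,0,0.002],0],
    [[0,0,0.002],0],
    [[0,0,0.002],0],
  ],
)

```text
clock: 8.42
tool_pos: [0.5513, -0.1931, 0.1058]
orientation: [-180.0, 0.1, -166.0]
force: [-6.4, 3.9, 17.3]
opening: 0.0004
gripper_force: 8.6
```

Hard stop reached (17 N). Let it up and move to view the ledge.

Emit:
send_rows(
  deltas=[
    [[0,0,-0.01],0],
    [[0,0,-0.025],0],
    [[0,0,-0.05],0],
    [[0,0,-0.08],0],
    [[0,0,-0.105],0],
  ],
  gripper=0,
)

```text
clock: 8.83
tool_pos: [0.5514, -0.1932, 0.1894]
orientation: [-180.0, 0.0, -166.0]
force: [0.1, 0.0, 0.2]
opening: 0.0002
gripper_force: 0.0
```

Emit:
send_rows(
  deltas=[
    [[0.03,-0.02,-0.02],0],
    [[0.06,-0.045,-0.04],0],
    [[0.09,-0.07,-0.06],0],
    [[0.12,-0.095,-0.08],0],
    [[0.13,-0.106,-0.08],0],
  ],
  gripper=0.8,
)

```text
clock: 9.25
tool_pos: [0.4699, -0.3031, 0.2557]
orientation: [-179.8, 0.2, -166.1]
force: [0.4, -1.4, 0.8]
opening: 0.0281
gripper_force: 0.0
```

Emit:
send_rows(
  deltas=[
    [[0,0,0],0],
    [[0,0,0],0],
    [[0,0,0],0],
    [[0,0,0],0],
    [[0,0,0],0],
  ],
)

```text
clock: 9.67
tool_pos: [0.471, -0.2997, 0.2515]
orientation: [180.0, -0.1, -166.0]
force: [0.2, 0.7, -0.1]
opening: 0.0613
gripper_force: 0.0
```

```bash
python3 - <<'E'
from h import *
o=ctrl.get_obs();print(o["tool_pos"],o["orientation"])
s=ctrl.snapshot("wrist");pickle.dump(s,open("w5.pkl","wb"));save(s,"w5",sc=1.5)
print("pred ledge",proj(s,[.5308,-.2853,.053])*1.5)
for m in ctrl.cut_out(s,"coupon_1_center"):
    c,sz,an=cv2.minAreaRect(np.argwhere(m["pixels"])[:,::-1].astype(np.float32)); print(m["conf"],np.array(c)*1.5,np.array(sz)*1.5,an,atz(s,c,.053))
E
```

```text
[ 0.47103115 -0.29969386  0.25146857] [ 1.79969736e+02 -5.53114200e-02 -1.65984462e+02]
pred ledge [[389.53703844 354.6705239 ]]
0.91 [387.75 353.25] [40.5 58.5] 90.0 [ 0.52996173 -0.28692823  0.053     ]
0.58 [459.42951965 387.27346802] [175.21183777 250.53925323] 89.14490509033203 [ 0.54502811 -0.2246793   0.053     ]
```

View pics/w5.png

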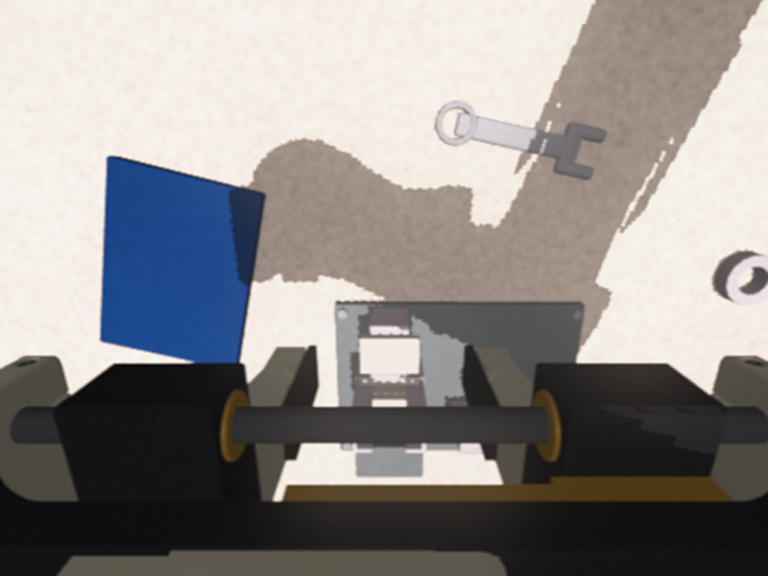

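The coupon lies on the ledge at (388,353), flat and square. The magazine still shows one behind it at (388,402).

Emit:
send_rows(
  deltas=[
    [[-0.03,-0.001,0.02],0],
    [[-0.06,-0.002,0.04],0],
    [[-0.076,-0.002,0.06],0],
    [[-0.076,-0.002,0.09],0],
    [[-0.076,-0.002,0.11],0],
  ],
)

```text
clock: 10.18
tool_pos: [0.5305, -0.2863, 0.1618]
orientation: [179.9, -0.1, -166.0]
force: [-0.1, -0.5, -0.3]
opening: 0.0699
gripper_force: 0.0
```

```bash
python3 - <<'E'
from h import *
o=ctrl.get_obs();print(o["tool_pos"],o["opening"])
report([.5303,-.2865,.098],-166)
s=ctrl.snapshot("wrist")
for m in ctrl.cut_out(s,"coupon_1_center"):
    c,sz,an=cv2.minAreaRect(np.argwhere(m["pixels"])[:,::-1].astype(np.float32)); print(m["conf"],np.array(c),np.array(sz),an,atz(s,c,.053))
E
```

```text
[ 0.53047303 -0.28634448  0.16182402] 0.06991982050718226
go [ 0.0001 -0.0002  0.0798] turn 0.00012975851269693016
0.82 [260.  217.5] [37. 58.] 90.0 [ 0.53071131 -0.28646981  0.053     ]
```

Emit:
send_rows(
  deltas=[
    [[0,0,0.025],0],
    [[0,0,0.05],0],
    [[0,0,0.07],0],
    [[0,0,0.078],0],
    [[0,0,0.08],0],
  ],
)

```text
clock: 10.7
tool_pos: [0.5299, -0.2872, 0.0998]
orientation: [180.0, -0.1, -166.0]
force: [-0.1, 0.6, -0.2]
opening: 0.0705
gripper_force: 0.0
```

Emit:
send_rows(
  deltas=[
    [[0,0,0],0],
    [[0,0,0],0],
    [[0,0,0],0],
    [[0,0,0],0],
    [[0,0,0],0],
  ],
  gripper=0.3,
)

```text
clock: 11.12
tool_pos: [0.5305, -0.2874, 0.1011]
orientation: [-180.0, 0.1, -166.0]
force: [-0.4, 0.6, 3.0]
opening: 0.0453
gripper_force: 30.0
```

Emit:
send_rows(
  deltas=[
    [[0,0,0],0],
    [[0,0,0],0],
    [[0,0,0],0],
    [[0,0,0],0],
    [[0,0,0],0],
  ],
)

```text
clock: 11.53
tool_pos: [0.5304, -0.2874, 0.1011]
orientation: [-180.0, 0.1, -166.0]
force: [-0.9, 2.1, 5.8]
opening: 0.0454
gripper_force: 30.0
```

Emit:
send_rows(
  deltas=[
    [[0,0,-0.02],0],
    [[0,0,-0.045],0],
    [[0,0,-0.08],0],
    [[0,0,-0.12],0],
    [[0,0,-0.16],0],
  ],
)

```text
clock: 11.95
tool_pos: [0.5294, -0.2873, 0.2291]
orientation: [180.0, -0.1, -166.1]
force: [1.0, -0.6, -1.0]
opening: 0.0457
gripper_force: 30.0
```

```bash
python3 - <<'E'
from h import *
o=ctrl.get_obs();print(o["tool_pos"],o["opening"],o["gripper_force"],o["force"])
P=[]
for n in("scene","side"):
    s=pickle.load(open(n+".pkl","rb")); hsv=cv2.cvtColor(s["color"],cv2.COLOR_RGB2HSV)
    x0,y0,x1,y1=(335,180,385,220) if n=="scene" else (210,270,255,305)
    m=cv2.inRange(hsv,(10,110,90),(28,255,255))[y0:y1,x0:x1]
    pts=np.argwhere(m)[:,::-1]+[x0,y0]; c=pts.mean(0); print(n,len(pts),c,atz(s,c,.038)); P.append(ray(s,c))
(o1,d1),(o2,d2)=P
x=np.linalg.lstsq(np.c_[d1,-d2],o2-o1,rcond=None)[0];print((o1+x[0]*d1+o2+x[1]*d2)/2)
s=pickle.load(open("side.pkl","rb"))
# base corners in side (display px)
c=np.array([atz(s,np.array(p)/1.5,.014)[:2] for p in((328,421),(372,418),(375,450),(329,453))]);print(c,c.mean(0))
for i in range(4): v=c[(i+1)%4]-c[i];print(np.linalg.norm(v),np.degrees(np.arctan2(v[1],v[0])))
E
```

```text
[ 0.52944527 -0.28725579  0.22914772] 0.045735883311666704 30.000215470790863 [ 1.01007037 -0.56971761 -1.004879  ]
scene 109 [362.31192661 194.0733945 ] [0.55707191 0.24344006 0.038     ]
side 131 [233.29770992 284.80152672] [0.55462535 0.24321459 0.038     ]
[0.55532221 0.24349349 0.03715783]
[[0.60282348 0.22209828]
 [0.5175715  0.20230251]
 [0.50128926 0.27147718]
 [0.58764217 0.29093238]] [0.5523316  0.24670259]
0.08752012850338702 -166.9274099945647
0.07106508384092652 103.24510818061229
0.08851739324240329 12.696675419176826
0.07048833896583502 -77.56256214687875
```

Emit:
send_rows(
  deltas=[
    [[-0.004,0.025,0],0],
    [[-0.01,0.067,0],0],
    [[-0.017,0.112,0],0],
    [[-0.024,0.157,0],0],
    [[-0.03,0.2,0],0],
  ],
)

```text
clock: 12.37
tool_pos: [0.5141, -0.1249, 0.2282]
orientation: [180.0, 0.0, -166.1]
force: [0.9, 0.7, -1.1]
opening: 0.0456
gripper_force: 30.0
```

Emit:
send_rows(
  deltas=[
    [[-0.007,0.045,0],0],
    [[-0.014,0.09,0],0],
    [[-0.02,0.135,0],0],
    [[-0.027,0.18,0],0],
    [[-0.034,0.225,0],0],
  ],
)

```text
clock: 12.78
tool_pos: [0.4971, 0.0566, 0.2284]
orientation: [180.0, 0.0, -166.1]
force: [0.8, 0.6, 0.3]
opening: 0.0456
gripper_force: 30.0
```

Emit:
send_rows(
  deltas=[
    [[-0.007,0.045,0],0],
    [[-0.014,0.09,-0.01],0],
    [[-0.02,0.135,-0.02],0],
    [[-0.026,0.175,-0.02],0],
    [[-0.032,0.21,-0.02],0],
  ],
)

```text
clock: 13.2
tool_pos: [0.4816, 0.2265, 0.2449]
orientation: [180.0, 0.1, -166.0]
force: [0.5, -0.4, -0.1]
opening: 0.0457
gripper_force: 30.0
```

Emit:
send_rows(
  deltas=[
    [[0,0,0],0],
    [[0,0,0],0],
    [[0,0,0],0],
    [[0,0,0],0],
    [[0,0,0],0],
  ],
)

```text
clock: 13.62
tool_pos: [0.4821, 0.2232, 0.2442]
orientation: [-180.0, -0.0, -166.1]
force: [-0.3, -0.1, -0.1]
opening: 0.0458
gripper_force: 30.0
```

```bash
python3 - <<'E'
from h import *
o=ctrl.get_obs();print(o["clock"],o["tool_pos"],o["orientation"])
s=ctrl.snapshot("wrist");pickle.dump(s,open("w6.pkl","wb"));save(s,"w6",sc=1.5)
print("pred stage",proj(s,[.556,.243,.045])*1.5)
for m in ctrl.cut_out(s,"stage_top"):
    c,sz,an=cv2.minAreaRect(np.argwhere(m["pixels"])[:,::-1].astype(np.float32)); print(m["conf"],np.array(c)*1.5,np.array(sz)*1.5,an)
E
```

```text
13.6167 [0.4821175  0.22322815 0.24418294] [-1.79997000e+02 -6.52937642e-03 -1.66120026e+02]
pred stage [[392.24057122 371.3690449 ]]
0.84 [390.75 321.75] [49.5 82.5] 90.0
0.73 [330.  463.5] [39. 51.] 90.0
```

View pics/w6.png

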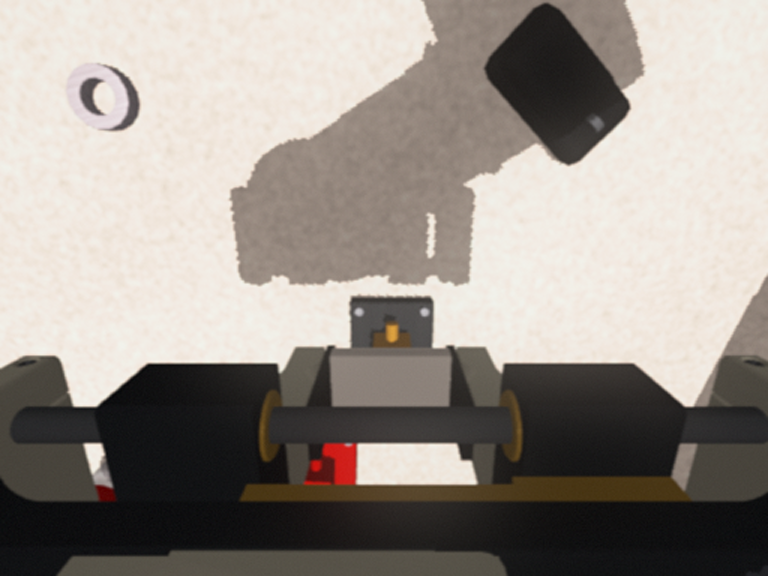

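The coupon is held square. The stage base's front edge, (351..433, 297), is parallel to the tool, and the block is partly hidden behind the coupon. I'll back off 55 mm to see it whole.

Emit:
send_rows(
  deltas=[
    [[0.02,0,0],0],
    [[0.04,0,0],0],
    [[0.06,0,0],0],
    [[0.07,0,0],0],
    [[0.07,0,0],0],
  ],
)

```text
clock: 14.13
tool_pos: [0.4267, 0.2099, 0.2446]
orientation: [180.0, 0.0, -166.1]
force: [-0.2, -1.4, -0.0]
opening: 0.0458
gripper_force: 30.0
```

```bash
python3 - <<'E'
from h import *
o=ctrl.get_obs();print(o["clock"],o["tool_pos"],o["orientation"])
s=ctrl.snapshot("wrist");pickle.dump(s,open("w7.pkl","wb"));save(s,"w7",crop=(180,120,340,240),sc=5)
print("pred stage",(proj(s,[.556,.243,.045])-[180,120])*5)
E
```

```text
14.1333 [0.42672407 0.20986511 0.24455188] [ 1.79966666e+02  1.97532162e-02 -1.66059060e+02]
pred stage [[404.38475516 841.59562678]]
```

View pics/w7.png

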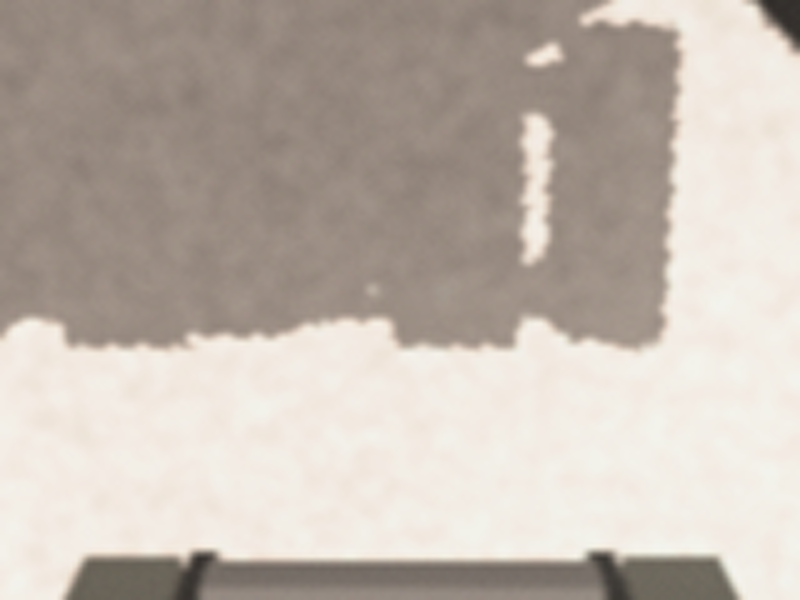

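Wrong direction: image-up points toward the robot. I need to go forward past w6, so about 116 mm from here.

Emit:
send_rows(
  deltas=[
    [[-0.035,0,0],0],
    [[-0.075,0,0],0],
    [[-0.11,0,0],0],
    [[-0.135,0,0],0],
    [[-0.145,0,0],0],
  ],
)

```text
clock: 14.6
tool_pos: [0.5436, 0.2392, 0.2433]
orientation: [-180.0, 0.0, -166.1]
force: [1.2, 0.6, -0.2]
opening: 0.0458
gripper_force: 30.0
```

Emit:
send_rows(
  deltas=[
    [[0,0,0],0],
    [[0,0,0],0],
    [[0,0,0],0],
    [[0,0,0],0],
    [[0,0,0],0],
  ],
)

```text
clock: 15.02
tool_pos: [0.5397, 0.2386, 0.2446]
orientation: [180.0, 0.0, -166.0]
force: [0.3, 0.6, -0.1]
opening: 0.0455
gripper_force: 30.0
```

```bash
python3 - <<'E'
from h import *
o=ctrl.get_obs();print(o["clock"],o["tool_pos"],o["orientation"])
s=ctrl.snapshot("wrist");pickle.dump(s,open("w8.pkl","wb"));save(s,"w8",crop=(180,120,340,240),sc=5)
print("pred stage",(proj(s,[.556,.243,.045])-[180,120])*5)
E
```

```text
15.0167 [0.53969979 0.23858974 0.24464723] [ 1.79981878e+02  3.06396530e-02 -1.66021648e+02]
pred stage [[402.62477446 397.03395905]]
```

View pics/w8.png

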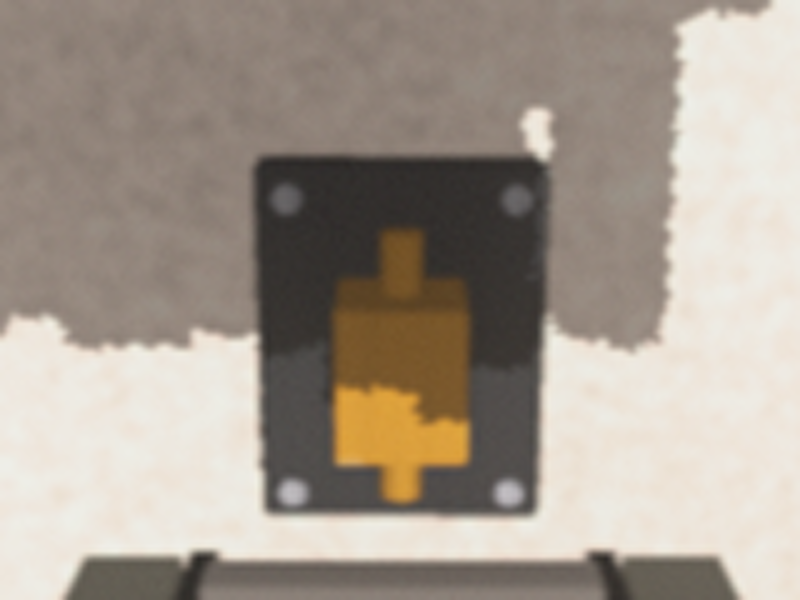

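The whole brass block shows squarely. Its top face spans (333..470, 308..466) in the crop and its stubs lie on the vertical line.

```bash
python3 - <<'E'
from h import *
s=pickle.load(open("w8.pkl","rb"))
def f(pts,z):
    c=np.array([atz(s,np.array(p)/5+[180,120],z) for p in pts]);
    for i in(0,1):
        v=c[i+1]-c[i];print(np.linalg.norm(v),np.degrees(np.arctan2(v[1],v[0])),end=' ')
    print(c.mean(0));return c.mean(0)
p=f([(333,308),(470,308),(470,466),(333,466)],.045)
f([(255,157),(547,157),(537,515),(266,515)],.014)
# height from views: block centre ray here vs side view brass
a=ray(s,np.array([402,387])/5+[180,120])
for n,uv in(("scene",(541/1.5,290/1.5)),("side",(233.5,284.8))):
    b=ray(pickle.load(open(n+".pkl","rb")),uv); x=np.linalg.lstsq(np.c_[a[1],-b[1]],b[0]-a[0],rcond=None)[0];print(n,a[0]+x[0]*a[1])
report([p[0],p[1],.100],None)
E
```

```text
0.02980860845529948 104.03737741405645 0.036973628840989335 14.928346420081008 [0.55411168 0.24226953 0.045     ]
0.0679165232744804 104.0358352626441 0.09060788292342296 14.313046866865657 [0.5531194  0.24198761 0.014     ]
scene [0.55549302 0.24273648 0.03967906]
side [0.55573907 0.24279902 0.03892724]
go [-0.0183 -0.      0.1809] turn None
```

Emit:
send_rows(
  deltas=[
    [[-0.009,0,0.035],0],
    [[-0.018,0,0.075],0],
    [[-0.018,0,0.115],0],
    [[-0.018,0,0.15],0],
    [[-0.018,0,0.165],0],
  ],
)

```text
clock: 15.48
tool_pos: [0.5524, 0.2411, 0.1086]
orientation: [-179.9, -0.2, -166.1]
force: [-0.3, 0.4, -0.8]
opening: 0.0455
gripper_force: 30.0
```

Emit:
send_rows(
  deltas=[
    [[0,0,0.001],0],
    [[0,0,0.002],0],
    [[0,0,0.004],0],
    [[0,0,0.006],0],
    [[0,0,0.007],0],
  ],
)

```text
clock: 15.9
tool_pos: [0.5547, 0.2426, 0.1078]
orientation: [179.9, 0.1, -166.0]
force: [0.1, -0.3, -0.6]
opening: 0.0456
gripper_force: 30.0
```

```bash
python3 - <<'E'
from h import *
report([.5541,.2422,.100],-166)
E
```

```text
go [ 0.0009 -0.0003  0.0098] turn -0.0004873654612001448
```

Emit:
send_rows(
  deltas=[
    [[0.0005,0,0.002],0],
    [[0.0005,0,0.004],0],
    [[0.0005,0,0.006],0],
    [[0.0005,0,0.006],0],
    [[0.0005,0,0.006],0],
  ],
)

```text
clock: 16.32
tool_pos: [0.5538, 0.242, 0.1017]
orientation: [-180.0, -0.0, -166.1]
force: [0.2, -0.5, 0.0]
opening: 0.0454
gripper_force: 30.0
```

Emit:
send_rows(
  deltas=[
    [[0,0,0.001],0],
    [[0,0,0.001],0],
    [[0,0,0.002],0],
    [[0,0,0.002],0],
    [[0,0,0.002],0],
  ],
)

```text
clock: 16.73
tool_pos: [0.554, 0.2421, 0.1011]
orientation: [180.0, 0.0, -166.0]
force: [-3.7, -1.1, 8.6]
opening: 0.0457
gripper_force: 30.0
```

Contact, at the same height as the pick. Release and rise.

Emit:
send_rows(
  deltas=[
    [[0,0,-0.001],0],
    [[0,0,-0.001],0],
    [[0,0,-0.001],0],
    [[0,0,-0.001],0],
    [[0,0,-0.001],0],
  ],
)

```text
clock: 17.15
tool_pos: [0.554, 0.2421, 0.1011]
orientation: [180.0, 0.0, -166.0]
force: [-1.7, 0.1, 5.0]
opening: 0.0455
gripper_force: 30.0
```

Emit:
send_rows(
  deltas=[
    [[0,0,0],0],
    [[0,0,0],0],
    [[0,0,0],0],
    [[0,0,0],0],
    [[0,0,0],0],
  ],
  gripper=0.75,
)

```text
clock: 17.57
tool_pos: [0.5538, 0.2419, 0.1007]
orientation: [-180.0, -0.0, -166.1]
force: [0.7, -1.1, 0.1]
opening: 0.0649
gripper_force: 0.0
```

Emit:
send_rows(
  deltas=[
    [[0,0,0],0],
    [[0,0,-0.01],0],
    [[0,0,-0.04],0],
    [[0,0,-0.08],0],
    [[0,0,-0.12],0],
  ],
)

```text
clock: 17.98
tool_pos: [0.5535, 0.2417, 0.198]
orientation: [-179.9, -0.1, -166.0]
force: [0.5, 0.4, 0.5]
opening: 0.0657
gripper_force: 0.0
```

Emit:
send_rows(
  deltas=[
    [[0,0,-0.03],0],
    [[0,0,-0.05],0],
    [[0,0,-0.06],0],
    [[0,0,-0.06],0],
    [[0,0,-0.06],0],
  ],
)

```text
clock: 18.4
tool_pos: [0.5536, 0.2419, 0.2447]
orientation: [180.0, -0.0, -166.1]
force: [0.4, -1.5, -0.8]
opening: 0.0658
gripper_force: 0.0
```

```bash
python3 - <<'E'
from h import *
o=ctrl.get_obs();print(o["clock"],o["tool_pos"],o["opening"])
s=ctrl.snapshot("wrist");pickle.dump(s,open("w9.pkl","wb"))
for m in ctrl.cut_out(s,"coupon_1_center"):
    px=np.argwhere(m["pixels"])[:,::-1].astype(np.float32)
    c,sz,an=cv2.minAreaRect(px); print(m["conf"],c,sz,an,atz(s,c,.053))
g=cv2.cvtColor(s["color"],cv2.COLOR_RGB2HSV)
m=((g[...,1]<60)&(g[...,2]>80)).astype(np.uint8)
P=[[.554,.2422,.053]];print("pred",proj(s,P))
R=Ro.from_euler('z',14,degrees=True)
print("corners",proj(s,np.array(P)+R.apply([[x,y,0] for x,y in((-.015,-.023),(-.015,.023),(.015,.023),(.015,-.023))])).round(1))
E
```

```text
18.4 [0.55359219 0.24194102 0.24467585] 0.06579235004178893
0.84 (259.5, 188.5) (29.0, 43.0) 90.0 [0.55540436 0.24155739 0.053     ]
pred [[260.40346471 187.41477166]]
corners [[238.5 173.7]
 [282.3 173.7]
 [281.7 200.7]
 [239.1 200.7]]
```

```bash
python3 - <<'E'
from h import *
s=pickle.load(open("w9.pkl","rb"))
print(s["color"][165:212,246:250].mean(1).astype(int).tolist())
print(s["color"][188,228:292].astype(int)[:,[0,2]].tolist())
R=Ro.from_euler('z',14,degrees=True)
for c in (-.002,0,.002):print(c,proj(s,np.array([.554,.2422,0])+R.apply([[-.018,-.01,.045],[c-.015,-.01,.045],[c-.015,-.01,.053],[c+.015,-.01,.053],[.018,-.01,.045]]))[:,1].round(1))
report([.5396,-.1389,.235])
E
```

```text
[[69, 54, 38], [71, 55, 37], [72, 56, 37], [74, 56, 36], [83, 63, 39], [98, 71, 39], [102, 74, 39], [101, 74, 40], [100, 76, 50], [97, 83, 70], [104, 96, 89], [126, 117, 110], [129, 119, 112], [127, 117, 110], [128, 118, 111], [127, 118, 111], [127, 118, 111], [127, 118, 111], [127, 119, 111], [127, 118, 110], [127, 118, 110], [128, 118, 111], [128, 118, 111], [128, 119, 111], [129, 119, 111], [128, 118, 110], [128, 119, 112], [129, 120, 111], [130, 120, 113], [129, 119, 112], [130, 120, 113], [130, 120, 113], [131, 121, 113], [131, 121, 113], [140, 129, 121], [161, 149, 140], [170, 159, 150], [153, 143, 135], [99, 93, 90], [78, 74, 73], [79, 75, 73], [80, 76, 74], [81, 76, 75], [80, 77, 75], [81, 77, 75], [80, 76, 74], [86, 81, 78]]
[[218, 194], [204, 180], [202, 177], [169, 146], [95, 82], [55, 50], [55, 50], [58, 51], [55, 48], [55, 51], [74, 64], [106, 93], [127, 110], [129, 112], [130, 114], [129, 113], [130, 114], [128, 112], [128, 112], [129, 112], [127, 110], [130, 113], [129, 112], [129, 112], [128, 112], [129, 112], [127, 110], [129, 112], [129, 111], [130, 113], [129, 111], [129, 111], [128, 112], [128, 110], [128, 111], [128, 111], [127, 111], [127, 112], [127, 110], [126, 109], [132, 115], [142, 124], [152, 132], [152, 133], [142, 123], [131, 113], [129, 111], [129, 112], [129, 112], [131, 112], [128, 112], [131, 113], [127, 111], [106, 92], [74, 66], [60, 52], [59, 54], [61, 54], [59, 52], [64, 56], [89, 77], [124, 105], [138, 116], [157, 135]]
-0.002 [169.2 170.1 171.8 199.  200.9]
0 [169.2 171.9 173.7 200.7 200.9]
0.002 [169.2 173.7 175.6 202.4 200.9]
go [ 0.1311 -0.4576  0.0112] turn None
```

The coupon is flat and square on the block, within about 1–1.5 mm of centre and with even overhang (edges at columns 238.6 and 281.4). Now back to the fin.

Emit:
send_rows(
  deltas=[
    [[0.007,-0.025,0],0],
    [[0.019,-0.066,0],0],
    [[0.031,-0.108,0],0],
    [[0.043,-0.15,0],0],
    [[0.055,-0.192,0],0],
  ],
  gripper=0.35,
)

```text
clock: 18.92
tool_pos: [0.5473, 0.0809, 0.2434]
orientation: [-180.0, -0.2, -166.0]
force: [1.6, 0.7, -0.1]
opening: 0.0381
gripper_force: 0.0
```

Emit:
send_rows(
  deltas=[
    [[0.012,-0.042,0],0],
    [[0.024,-0.084,0],0],
    [[0.036,-0.126,0],0],
    [[0.048,-0.168,0],0],
    [[0.058,-0.204,0],0],
  ],
)

```text
clock: 19.33
tool_pos: [0.5415, -0.0892, 0.2435]
orientation: [180.0, -0.1, -166.1]
force: [0.1, -0.6, -1.4]
opening: 0.0307
gripper_force: 0.0
```

Emit:
send_rows(
  deltas=[
    [[0.009,-0.03,0.01],0],
    [[0.015,-0.052,0.03],0],
    [[0.018,-0.062,0.05],0],
    [[0.018,-0.062,0.06],0],
    [[0.018,-0.062,0.06],0],
  ],
)

```text
clock: 19.75
tool_pos: [0.5388, -0.1392, 0.1938]
orientation: [179.9, -0.3, -166.2]
force: [0.4, 0.6, 0.3]
opening: 0.0306
gripper_force: 0.0
```

Emit:
send_rows(
  deltas=[
    [[0,0,0],0],
    [[0,0,0],0],
    [[0,0,0],0],
    [[0,0,0],0],
    [[0,0,0],0],
  ],
)

```text
clock: 20.17
tool_pos: [0.5408, -0.1383, 0.1976]
orientation: [-180.0, 0.1, -166.0]
force: [-0.3, -0.7, 0.6]
opening: 0.0307
gripper_force: 0.0
```

```bash
python3 - <<'E'
from h import *
o=ctrl.get_obs();print(o["clock"],o["tool_pos"],o["opening"])
report([.5396,-.1389,.143],-166)
s=ctrl.snapshot("wrist")
print(proj(s,[[.5396,-.1389,.085]]),[(m["conf"],np.array(m["xy"])*[512,384]) for m in ctrl.boxes_of(s,"catch_fin")])
E
```

```text
20.1667 [ 0.5408394  -0.13833851  0.19759945] 0.030679457964912366
go [ 0.0017 -0.0003  0.0682] turn -7.42137425030857e-05
[[260.08983916 213.49339273]] [(0.82, array([257.6896, 208.0896]))]
```

Emit:
send_rows(
  deltas=[
    [[0.001,0,0.025],0],
    [[0.001,0,0.045],0],
    [[0.001,0,0.06],0],
    [[0.001,0,0.068],0],
    [[0.001,0,0.068],0],
  ],
)

```text
clock: 20.68
tool_pos: [0.539, -0.139, 0.1413]
orientation: [180.0, -0.1, -166.1]
force: [0.2, -0.1, -0.8]
opening: 0.0307
gripper_force: 0.0
```

Emit:
send_rows(
  deltas=[
    [[0,0,0],0],
    [[0,0,0],0],
    [[0,0,0],0],
    [[0,0,0],0],
    [[0,0,0],0],
  ],
  gripper=0,
)

```text
clock: 21.1
tool_pos: [0.5402, -0.139, 0.1433]
orientation: [-180.0, 0.1, -166.0]
force: [-0.7, -0.4, 3.1]
opening: 0.0101
gripper_force: 30.0
```

Emit:
send_rows(
  deltas=[
    [[0,-0.014,0],0],
    [[0,-0.028,0],0],
    [[0,-0.042,0],0],
    [[0,-0.056,0],0],
    [[0,-0.064,0],0],
  ],
)

```text
clock: 21.52
tool_pos: [0.5529, -0.1905, 0.1434]
orientation: [-180.0, 0.1, -166.1]
force: [-1.5, 1.0, 7.6]
opening: 0.0099
gripper_force: 30.0
```

Emit:
send_rows(
  deltas=[
    [[0,-0.001,0],0],
    [[0,-0.002,0],0],
    [[0,-0.003,0],0],
    [[0,-0.004,0],0],
    [[0,-0.005,0],0],
  ],
)

```text
clock: 21.93
tool_pos: [0.5534, -0.1927, 0.1433]
orientation: [180.0, 0.1, -166.1]
force: [-3.9, 12.7, 11.6]
opening: 0.0099
gripper_force: 30.0
```

At the home stop (12.7 N, 55 mm of travel). Release, withdraw and verify.

Emit:
send_rows(
  deltas=[
    [[0,0.002,0],0],
    [[0,0.002,0],0],
    [[0,0.002,0],0],
    [[0,0.002,0],0],
    [[0,0.002,0],0],
  ],
  gripper=0.35,
)

```text
clock: 22.35
tool_pos: [0.5525, -0.1914, 0.1423]
orientation: [180.0, -0.0, -166.1]
force: [0.4, -0.1, 1.1]
opening: 0.0302
gripper_force: 0.0
```

Emit:
send_rows(
  deltas=[
    [[0,0,0],0],
    [[0,0,-0.03],0],
    [[0,0,-0.07],0],
    [[0,0,-0.11],0],
    [[0,0,-0.15],0],
  ],
)

```text
clock: 22.77
tool_pos: [0.5523, -0.1911, 0.2638]
orientation: [180.0, -0.0, -166.0]
force: [1.5, -0.3, -0.5]
opening: 0.0306
gripper_force: 0.0
```

Emit:
send_rows(
  deltas=[
    [[0,0,0],0],
    [[0,0,0],0],
    [[0,0,0],0],
    [[0,0,0],0],
    [[0,0,0],0],
  ],
)

```text
clock: 23.18
tool_pos: [0.5521, -0.191, 0.2612]
orientation: [180.0, -0.1, -166.1]
force: [0.1, -0.4, 0.6]
opening: 0.0307
gripper_force: 0.0
```

```bash
python3 - <<'E'
from h import *
o=ctrl.get_obs();print(o["clock"],o["tool_pos"],o["opening"])
s=ctrl.snapshot("wrist")
print(proj(s,[[.5529,-.1923,.085]]),[(m["conf"],np.array(m["xy"])*[512,384]) for t in("catch_fin","coupon_1_center") for m in ctrl.boxes_of(s,t)])
s=ctrl.snapshot("side")
print(proj(s,[[.5545,.2425,.053]]),[(m["conf"],np.array(m["xy"])*[512,384]) for m in ctrl.boxes_of(s,"coupon_1_center")])
E
```

```text
23.1833 [ 0.55208945 -0.19095567  0.2611797 ] 0.030730437666456868
[[258.73365427 192.13582095]] [(0.76, array([256.9216, 192.8832]))]
[[233.28644089 281.90525831]] [(0.69, array([232.3968, 284.3136])), (0.69, array([249.2928, 178.7904]))]
```

To rule out any drag during release, I'll nudge the fin to its stop once more with the open finger.

Emit:
send_rows(
  deltas=[
    [[0,0,0.04],0],
    [[0,0,0.08],0],
    [[0,0,0.12],0],
    [[0,0,0.14],0],
    [[0,0,0.147],0],
  ],
)

```text
clock: 23.85
tool_pos: [0.5508, -0.1909, 0.1416]
orientation: [179.9, -0.3, -166.1]
force: [-1.0, -1.0, 0.4]
opening: 0.0305
gripper_force: 0.0
```

Emit:
send_rows(
  deltas=[
    [[0,-0.003,0],0],
    [[0,-0.006,0],0],
    [[0,-0.009,0],0],
    [[0,-0.012,0],0],
    [[0,-0.014,0],0],
  ],
)

```text
clock: 24.27
tool_pos: [0.556, -0.2023, 0.1463]
orientation: [-180.0, 0.1, -166.1]
force: [-0.3, -0.1, -0.2]
opening: 0.0307
gripper_force: 0.0
```

Emit:
send_rows(
  deltas=[
    [[0,-0.0005,0],0],
    [[0,-0.001,0],0],
    [[0,-0.001,0],0],
    [[0,-0.001,0],0],
    [[0,-0.001,0],0],
  ],
)

```text
clock: 24.68
tool_pos: [0.5555, -0.2026, 0.145]
orientation: [-180.0, 0.0, -166.0]
force: [-0.0, 0.2, 0.4]
opening: 0.0306
gripper_force: 0.4
```

Emit:
send_rows(
  deltas=[
    [[0,-0.0005,0],0],
    [[0,-0.001,0],0],
    [[0,-0.0015,0],0],
    [[0,-0.002,0],0],
    [[0,-0.0025,0],0],
  ],
)

```text
clock: 25.1
tool_pos: [0.5556, -0.2031, 0.1449]
orientation: [179.9, -0.0, -166.1]
force: [-2.7, 13.8, 7.3]
opening: 0.0312
gripper_force: 7.1
```

Firmly at the stop. Back off and rise.

Emit:
send_rows(
  deltas=[
    [[0,0.006,0],0],
    [[0,0.014,0],0],
    [[0,0.015,0],0],
    [[0,0.015,-0.01],0],
    [[0,0.015,-0.04],0],
  ],
)

```text
clock: 25.52
tool_pos: [0.5512, -0.1927, 0.1744]
orientation: [179.9, -0.3, -166.1]
force: [0.4, -0.9, 0.6]
opening: 0.0308
gripper_force: 0.0
```

Emit:
send_rows(
  deltas=[
    [[0,0,-0.04],0],
    [[0,0,-0.08],0],
    [[0,0,-0.1],0],
    [[0,0,-0.1],0],
    [[0,0,-0.1],0],
  ],
)

```text
clock: 25.93
tool_pos: [0.5535, -0.1932, 0.2586]
orientation: [-179.9, 0.2, -166.1]
force: [-0.4, -0.6, -0.9]
opening: 0.0304
gripper_force: 0.0
```

```bash
python3 - <<'E'
from h import *
o=ctrl.get_obs();print(o["clock"],o["tool_pos"],o["force"])
print(ctrl.close_job())
E
```

```text
25.9333 [ 0.55349274 -0.19324333  0.25864304] [-0.43643342 -0.58093797 -0.93706015]
the job is handed in; nothing more can be done
None
```

The job is handed in at 25.9 s, and no verdict came back: one coupon was dispensed and laid flat and square on the brass block, about 1–1.5 mm off centre along the stub line by my last measurement, and the catch was pushed home to its stop.

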